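# Zero the photodetector, then hold a lens barrel pressed home in its V-block

## Task

Check the lens on the little light-test rail: while the V-block is still empty, zero the detector amplifier by twisting its red knob clockwise all the way to its stop and letting it spring back. Then take the lens barrel from its tray and lay it in the V-block, midway between lamp and detector with its glass end towards the lamp, and press it firmly, but not hard, down onto both white faces of the V; finish while still holding it pressed there. Leave everything else on the bench where it is.

Things in the scene. Friction and masses are not known exactly. Their poses are not given: they have to be found in the camera images.
- zero_knob (a joint): angle (rad) of the red wing knob on the amplifier: 0 at rest, growing as it is turned clockwise seen from above, hard stop at 1.047 (60 degrees). A spring pulls it back to 0 (0.10 N m/rad, so about 0.1 N m at the stop).
- knob_grip (a point): point on the knob's vertical axis at the height to grip it, 80 mm above the bench. The red wing is an upright bar 40 mm long, 12 mm thick, its top 90 mm above the bench; it lies along this point's x axis, which turns with the knob; z is up. Under it is a black skirt 42 mm across, its top 59 mm above the bench.
- amp: the detector amplifier that carries the knob: a fixed grey box 100 mm (x) by 130 mm (y), its black lid 56 mm above the bench. Origin under its centre. The knob's axis is at x -8 mm, y -30 mm.
- lens: the lens barrel: a smooth silver cylinder 36 mm in diameter and 120 mm long, about 150 g, lying level in its tray. Origin at the middle of its axis; x runs along the axis towards the glass end (black ring and a thin brass line next to it). The other end has a short brass thread 25 mm across that sticks out 4 mm. A dark ribbed band marks the middle.
- lens_glass (a point): centre of the lens's glass end face, 60 mm from the lens's origin along its x.
- tray: fixed grey lens tray 160 x 110 mm, rim 12 mm high. Origin under its centre, x along the long side. The lens lies on two foam ribs (36 to 54 mm either side of the middle, 30 mm high, 54 mm wide), its axis 38 mm above the bench; between the ribs the floor is 6 mm high, free for fingers.
- seat (a point): where the lens's middle belongs when seated: on the axis of the V, 62 mm above the bench, midway between lamp and detector. x runs along the V towards the lamp (round, black, silver fins), z is up; the blue square detector is at -x.
- rail: the test rail: fixed aluminium plate 300 x 100 mm, 12 mm thick, with lamp, V-block, detector. Origin under its centre, below the seat; axes as the seat's. The 90 degree V has two lands, 28 to 48 mm either side along x, 34 mm either side in y, up to 56 mm high; the 56 mm gap between is free for fingers, floor 20 mm high. Lamp and detector start 87 mm from the middle, tops 86 mm high.
- vface_a: the two white plastic contact strips on the +y side of the V (one on each land), each 20 mm along the V and 22 mm wide, sloping at 45 degrees. The origin is under the middle of the rail plate, on the bench, below the seat; axes as the seat's.
- vface_b: the two white contact strips on the -y side of the V, mirror image of the other; same origin and axes. A firm press on the seated lens is about 10 N downwards, borne by both faces; over 60 N on a face mars it.
- tape: bystander: roll of amber tape lying flat, 90 mm across, 20 mm high; origin under its centre.
- flux_tin: bystander: round amber flux tin with an orange lid, 56 mm across, 32 mm high; origin under its centre.
- spool: bystander: small solder spool standing on its flange, 50 mm across, 38 mm high; origin under its centre.
- canister: bystander: white plastic canister with a grey cap, 34 mm across, 52 mm high; origin under its centre.
- screwdriver: bystander: orange-handled screwdriver, 190 mm long, lying flat; x along it.
- board: bystander: green circuit board 130 x 100 mm with parts on it, 18 mm high, lying flat; origin under its centre.
- pliers: bystander: pliers with a red and a blue handle, about 165 mm long, lying flat; x towards the jaws.
Things that resemble listed ones, but are neither listed nor needed, are in the scene too. Of the things shaped like the amp, the grey one is meant. There is more than one size of the lens; the one meant has the size given above.

How it is judged:
By the outcome, as a careful person would: the job done as asked, in the order asked, and still so for the second after the job is handed in, while the arm keeps its last pose, push and grip.
It also fails if it takes over 58 s, if anything falls off the work surface, if the arm or the gripper's body presses on something with over 40 N, if the wrist force passes 120 N, or if a joint passes its speed limit or range.

## Robot

A 7-joint arm with a two-finger parallel gripper is mounted at the origin on the work surface. World frame = base frame: x ahead of the robot, y to its left, z up, the work surface at z = 0. Lengths are in m, angles in rad, forces in N, time in s.
With the tool pointing down it reaches from about 0.4 to 0.85 m from the base axis. Payload 10.4 kg.
Tool frame: the origin (TCP) lies between the finger pads; the fingertips stand 25 mm ahead of it and the grasp point (between the pads) lies 6 mm ahead of it; x points along the fingers, y is the direction in which the jaws open and shut, and the axes are right-handed (so a half turn about x gives the same grasp; the last joint's range is limited). The gripper opens to 87 mm and grips with 3 to 60 N. Pads are 19 mm wide; open, the fingers measure 117 mm over their backs; the gripper's body (75 mm by 190 mm) begins 51 mm behind the grasp point.
Start: joints at [1.314, 0.332, -0.065, 1.46, 0.022, 1.35, -0.088], TCP at [0.145, -0.608, 0.248] pointing down, gripper open.
Joint ranges: [-2.6, 2.6], [-0.5, 2.12], [-1.47, 1.34], [0.16, 2.42], [-1.27, 4.41], [0.06, 2.06], [-2.6, 2.6]. Speed limits (rad/s): [2.22, 2.22, 2.79, 2.79, 3.14, 3.14, 3.14].

## Interface

Orientations are given as a unit quaternion [x, y, z, w].
In Python, from bench import r gives the robot as it stands.
- The arm moves only by the shell command python3 -m pendant 'ROWS' [FORCE]. ROWS is JSON, a list of rows, each an object with "translation": the shift along the world's x, y, z in cm, a list of three; "angular": the turn, a rotation vector about the world's x, y, z in degrees, a list of three; "hand": the opening, from -1 (shut) to 1 (fully open). In form: [{"translation": [dx, dy, dz], "angular": [wx, wy, wz], "hand": hand}, ...]. A call has 1 to 20 rows; each row shifts and turns the commanded pose from where the row before left it; what a row does not reach is not made up. A row lasts 1/10 s, in which the tool goes at most 50 mm and 8.59 degrees, less where a joint would pass 70% of its speed; a pose out of reach is approached as far as the arm can. A call is refused whole if a number of a shift passes 5 or a number of a turn 8.59, either way. A call with a gripper value outside its range is refused whole. The fingers move at their own pace and stop on an object; FORCE is the grip in N (left out, the last holds). Time passes only in rows, so rows that do not move let the fingers close. It gives the time, the measured TCP pose, the force and the opening at its end, in the units of the state.
- r.read_state(): the state, without advancing time (a new reading comes with each control period).
- r.camera(name): name is "side" or "top" or "wrist"; returns the picture (400x640x3 uint8, red, green, blue); there is no depth.
- r.camera_info(name): a dict with "fx", "fy", "cx", "cy" (pixels), "rvec" (rotation vector, rad) and "tvec" (3), from world to camera coordinates, as OpenCV has them; the wrist camera has in their place "mount" (4x4, takes a point from camera to tool coordinates, whose origin is the TCP and whose axes are the tool frame's). Camera axes: x right, y down, z forward; pixel columns grow to the right and rows downward; lengths in m; the calibration is good to about 2 mm. A picture is of the moment at which its call begins: read the wrist's pose just before it. camera_info takes no time and is no camera call.
- r.close_job(): hands the job in, once; it reports no verdict.
Trained networks look in the newest picture that a camera, given by its name, has taken for a name from the list of things; names that differ only in an ending like _2 or _b are one class to them, and where a whole thing is asked for, a point or a joint stands for the part that bears it (a point fixed in the world has none). Each returns a list of dicts, best first, with "confidence" (0 to 1); they miss things now and then, are a little off and sometimes report something else, mostly with a low value. They report only what shows in the picture. A call takes as long as a camera call. They do not tell look-alikes from the thing itself.
- r.find_in(camera, name): "point" ([row, column] in pixels, amid what is visible of it).
- r.mark_of(camera, name): "point" ([row, column] in pixels: a listed point, or the origin of a listed thing).
The state is a dict: "time": time; "joint_positions": joint angles; "joint_vel": joint speeds; "joint_torque": joint torques, N m; "ee_pos": TCP position; "eef_rot": TCP orientation; "ft_force": force on the tool from outside, world axes, zero at the start; "torque": the same for the moment, N m; "width": finger opening in m.
Only numpy, scipy, OpenCV 4.12 (cv2) and the standard library are available. Lean on these libraries where they do the work, as an engineer would, in place of code of your own. Each camera call takes 0.05 s, during which the arm holds its last target.

## Working session

There is one attempt and no reset: what is moved stays moved. The work goes in short steps, Python scripts to look and compute and a shell command to move; the robot and the scene stay as the last step left them, time stands still between calls to the robot, and variables do not carry over. Pictures are saved under pics/ and viewed, and the job is handed in when it is done.

```bash
mkdir -p pics; ls
cat > h.py <<'E'
import numpy as np, cv2
from scipy.spatial.transform import Rotation as R
from bench import r
def save(cam,name):
    im=r.camera(cam); cv2.imwrite(f'pics/{name}.png',im[:,:,::-1]); return im
def cam(name,st=None):
    i=r.camera_info(name); K=np.array([[i['fx'],0,i['cx']],[0,i['fy'],i['cy']],[0,0,1]])
    if 'rvec' in i:
        Rw=cv2.Rodrigues(np.array(i['rvec'],float))[0]; t=np.array(i['tvec'],float)
        return K,Rw,t
    M=np.array(i['mount']); st=st or r.read_state()
    T=np.eye(4);T[:3,:3]=R.from_quat(st['eef_rot']).as_matrix();T[:3,3]=st['ee_pos']
    W=np.linalg.inv(T@M); return K,W[:3,:3],W[:3,3]
def px2w(c,row,col,z,st=None):
    K,Rw,t=cam(c,st); d=Rw.T@np.linalg.inv(K)@np.array([col,row,1.]); o=-Rw.T@t
    return o+d*(z-o[2])/d[2]
def w2px(c,p,st=None):
    K,Rw,t=cam(c,st); q=K@(Rw@np.array(p,float)+t); return q[1]/q[2],q[0]/q[2]
E
python3 - <<'E'
from h import *
s=r.read_state(); print({k:np.round(v,3).tolist() for k,v in s.items()})
for c in ['top','side','wrist']:
    save(c,c+'0')
    K,Rw,t=cam(c); print(c,K[0,0],-Rw.T@t,Rw[2])
for n in ['knob_grip','amp','lens','lens_glass','tray','seat','rail']:
    for c in ['top','side']:
        print(n,c,[(np.round(d['point']).tolist(),round(d['confidence'],2)) for d in r.mark_of(c,n)])
E
```

```text
pics
{'time': 0.0, 'joint_positions': [1.314, 0.333, -0.065, 1.461, 0.022, 1.35, -0.089], 'joint_vel': [-0.0, -0.002, 0.0, -0.0, -0.0, 0.0, 0.0], 'joint_torque': [-0.001, -62.325, 0.024, -38.988, -0.061, 0.04, 0.0], 'ee_pos': [0.145, -0.608, 0.247], 'eef_rot': [-0.702, -0.083, 0.702, -0.082], 'ft_force': [0.268, 0.192, -0.258], 'torque': [0.055, -0.046, 0.044], 'width': 0.087}
top 378.1800389288315 [ 0.39779987 -0.07269759  1.19188817] [ 0.092505   -0.00936078 -0.99566822]
side 366.2203807249367 [ 0.36743613 -0.74374886  0.89757977] [ 0.13895824  0.62939167 -0.7645631 ]
wrist 336.8540891927146 [ 0.21350216 -0.59156312  0.38505997] [-0.24794768 -0.05870132 -0.96699333]
knob_grip top [([130.0, 212.0], 0.74), ([190.0, 217.0], 0.17)]
knob_grip side [([212.0, 378.0], 0.65), ([300.0, 234.0], 0.63)]
amp top [([280.0, 387.0], 0.93), ([148.0, 329.0], 0.83)]
amp side [([302.0, 242.0], 0.92), ([219.0, 376.0], 0.87)]
lens top [([261.0, 334.0], 0.62), ([209.0, 381.0], 0.58)]
lens side [([263.0, 323.0], 0.73), ([236.0, 253.0], 0.61), ([272.0, 323.0], 0.59)]
lens_glass top [([209.0, 360.0], 0.97), ([250.0, 343.0], 0.73)]
lens_glass side [([246.0, 268.0], 0.72), ([246.0, 320.0], 0.65)]
tray top [([208.0, 377.0], 0.83)]
tray side [([274.0, 321.0], 0.8), ([151.0, 310.0], 0.22)]
seat top [([185.0, 211.0], 0.59)]
seat side [([134.0, 308.0], 0.77), ([218.0, 377.0], 0.52)]
rail top [([188.0, 220.0], 0.86)]
rail side [([148.0, 312.0], 0.7)]
```

View pics/top0.png

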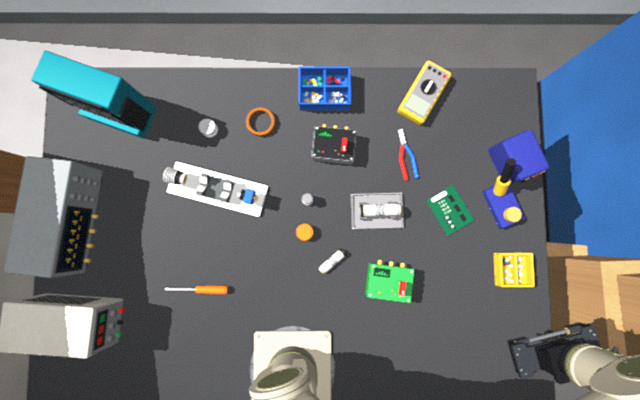

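View pics/side0.png

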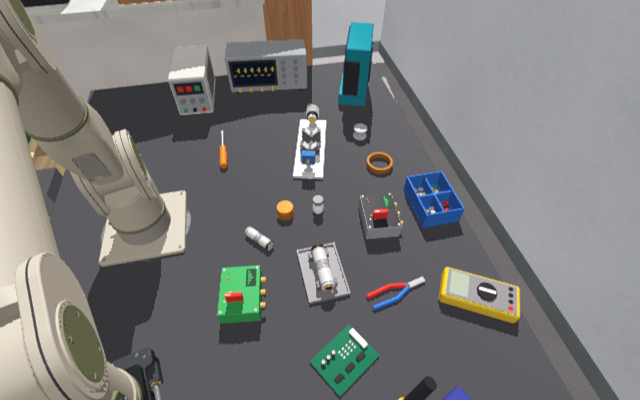

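View pics/wrist0.png

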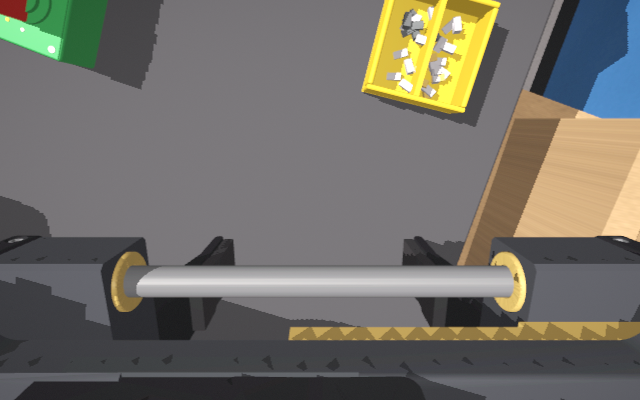

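The scene has these look-alikes:
- **Amps:** the grey one is at top (146,334) and the green one at top (282,390). The grey one is meant.
- **Lenses:** one lies in the tray at top (210,381), and a smaller one lies on the bench at (262,332). The one in the tray is meant.

I'll check both with crops and measure them.

Run:
```python
from h import *
im=cv2.imread('pics/top0.png')
a=cv2.resize(im[115:235,300:420],(600,600),interpolation=cv2.INTER_CUBIC)
cv2.imwrite('pics/crop_amp_lens.png',a)
b=cv2.resize(im[150:225,155:280],(800,480),interpolation=cv2.INTER_CUBIC)
cv2.imwrite('pics/crop_rail.png',b)
i=cv2.imread('pics/side0.png')
cv2.imwrite('pics/crop_s.png',cv2.resize(i[180:310,230:420],(800,547),interpolation=cv2.INTER_CUBIC))
K,Rw,t=cam('top')
for n,(a,z) in {'amp':((145,333),.056),'lens':((210,381),.04),'lens2':((262,332),.02),'rail':((189,217),.03),'tapeC':((122,260),.01),'canister':((200,308),.05)}.items(): print(n,px2w('top',*a,z).round(3))
```

```text
amp [ 0.68  -0.126  0.056]
lens [ 0.482 -0.273  0.04 ]
lens2 [ 0.323 -0.122  0.02 ]
rail [0.549 0.232 0.03 ]
tapeC [0.767 0.104 0.01 ]
canister [ 0.512 -0.05   0.05 ]
```

View pics/crop_amp_lens.png

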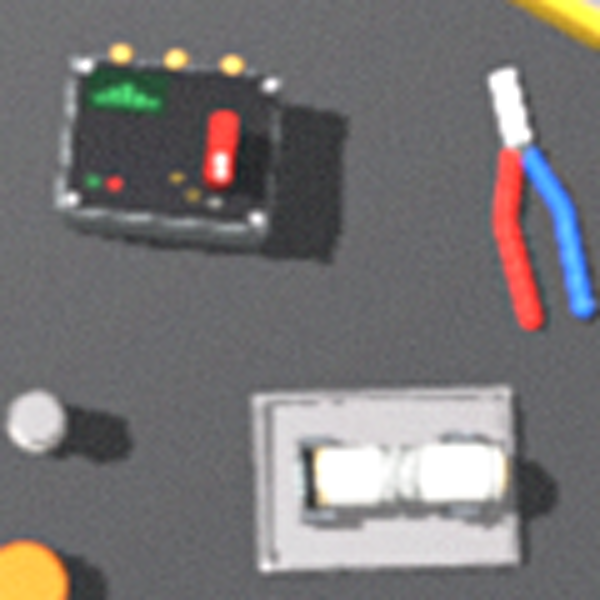

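View pics/crop_rail.png

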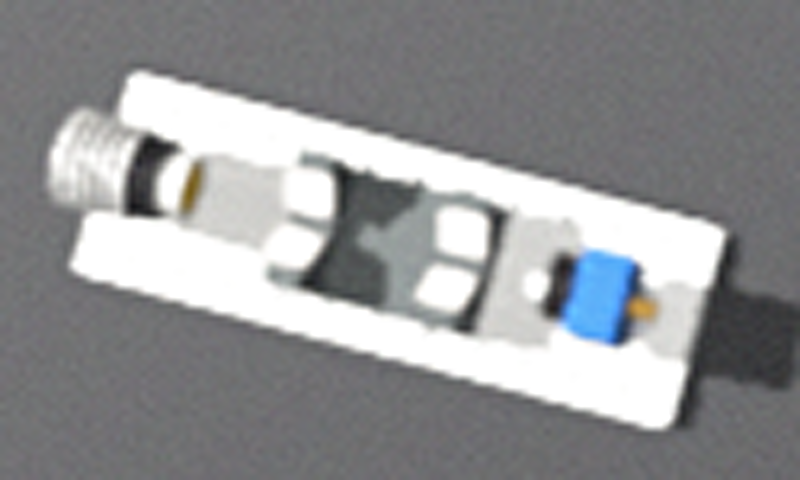

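View pics/crop_s.png

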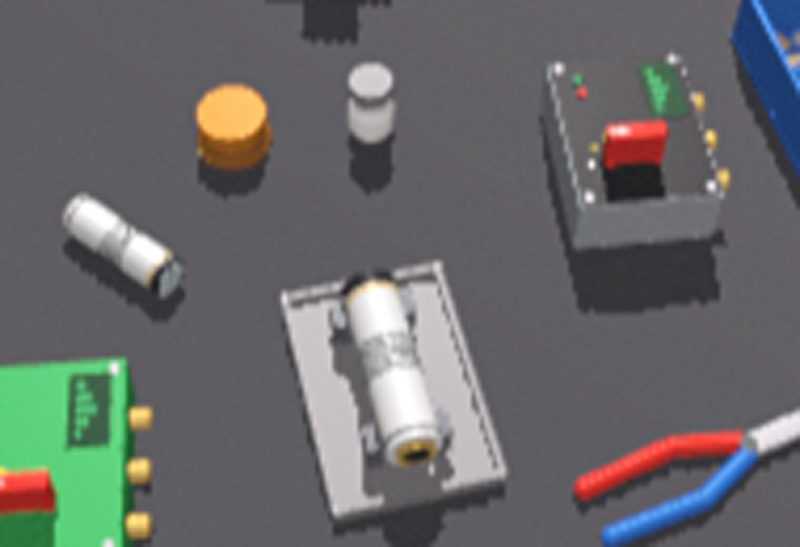

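Crops confirm: the grey amp's knob sits at top (144,344), right of centre, with the wing roughly along world x. The big lens in the tray at (210,381) has its black glass end to the left (+y) and its brass thread to the right. The lamp is at the left end of the rail (176,175) and the blue detector at the right (196,249). Next I'll measure them roughly and move above the amp.

Run:
```python
from h import *
s=r.read_state(); print('tool axes cols\n',R.from_quat(s['eef_rot']).as_matrix().round(3))
def crop(x,y): return 115+y/5,300+x/5
# knob wing ends top face z=.09
for p in [(223,115),(219,182)]: print('wing',px2w('top',*crop(*p),.088).round(4))
# lid corners
for p in [(82,65),(272,85),(258,218),(70,200)]: print('lid',px2w('top',*crop(*p),.056).round(4))
for p in [(305,468),(505,472)]: print('lens end',px2w('top',*crop(*p),.045).round(4))
def c2(x,y): return 150+y/6.4,155+x/6.4
for p in [(85,155),(190,185),(600,297)]: print('lamp/det',px2w('top',*c2(*p),.062).round(4))
for p in [(130,75),(725,230),(685,430),(75,270)]: print('plate',px2w('top',*c2(*p),.012).round(4))
```

```text
tool axes cols
 [[ 0.     0.232 -0.973]
 [-0.    -0.973 -0.232]
 [-1.     0.    -0.   ]]
wing [ 0.6935 -0.1596  0.088 ]
wing [ 0.6529 -0.1568  0.088 ]
lid [ 0.7335 -0.0757  0.056 ]
lid [ 0.7208 -0.1924  0.056 ]
lid [ 0.6379 -0.1829  0.056 ]
lid [ 0.6492 -0.0681  0.056 ]
lens end [ 0.4856 -0.2108  0.045 ]
lens end [ 0.4828 -0.3328  0.045 ]
lamp/det [0.5898 0.3707 0.062 ]
lamp/det [0.5754 0.321  0.062 ]
lamp/det [0.522  0.1279 0.062 ]
plate [0.6381 0.3695 0.012 ]
plate [0.5604 0.0759 0.012 ]
plate [0.4622 0.0945 0.012 ]
plate [0.5414 0.3933 0.012 ]
```

```bash
python3 -m pendant '[{"translation":[2.5,2.25,1],"angular":[0,0,8],"hand":1},{"translation":[2.5,2.25,1],"angular":[0,0,8],"hand":1},{"translation":[2.5,2.25,1],"angular":[0,0,8],"hand":1},{"translation":[2.5,2.25,1],"angular":[0,0,8],"hand":1},{"translation":[3,2.25,0],"angular":[0,0,8],"hand":1},{"translation":[3,2.25,0],"angular":[0,0,8],"hand":1},{"translation":[3,2.25,0],"angular":[0,0,8],"hand":1},{"translation":[3,2.25,0],"angular":[0,0,8],"hand":1},{"translation":[3,2.25,0],"angular":[0,0,8],"hand":1},{"translation":[3,2.25,0],"angular":[0,0,8],"hand":1},{"translation":[3,2.25,0],"angular":[0,0,8],"hand":1},{"translation":[3,2.25,0],"angular":[0,0,8],"hand":1},{"translation":[3,2.25,0],"angular":[0,0,8],"hand":1},{"translation":[3,2.25,0],"angular":[0,0,8],"hand":1},{"translation":[3,2.25,0],"angular":[0,0,8],"hand":1},{"translation":[3,2.25,0],"angular":[0,0,8],"hand":1},{"translation":[3,2.25,0],"angular":[0,0,8],"hand":1},{"translation":[3,2.25,0],"angular":[0,0,8],"hand":1},{"translation":[3,2.25,0],"angular":[0,0,8],"hand":1},{"translation":[3,2.25,0],"angular":[0,0,8],"hand":1}]'
python3 - <<'E'
from h import *
s=r.read_state();print(np.round(s['joint_positions'],2),s['ee_pos'],R.from_quat(s['eef_rot']).as_matrix().round(3).tolist(),s['time'])
save('wrist','w1')
for n in ['knob_grip','amp']:
  for d in r.mark_of('wrist',n): print(n,np.round(d['point'],1),d['confidence'],px2w('wrist',*d['point'],.08 if n!='amp' else 0).round(4))
E
```

```text
time: 2.85
ee_pos: [0.7259, -0.1574, 0.2874]
eef_rot: [0.039, 0.706, -0.039, 0.706]
ft_force: [-0.1, -0.9, 0.1]
width: 0.087
[ 0.51  0.68 -0.7   0.98  0.42  1.61  1.41] [ 0.72585295 -0.15741206  0.28744516] [[-0.0, 0.11, 0.994], [0.0, 0.994, -0.11], [-1.0, 0.0, -0.0]] 2.85
knob_grip [136.6 316. ] 0.97 [ 0.6769 -0.1482  0.08  ]
amp [141.3 336.6] 0.66 [ 0.6883 -0.1268  0.    ]
```

View pics/w1.png

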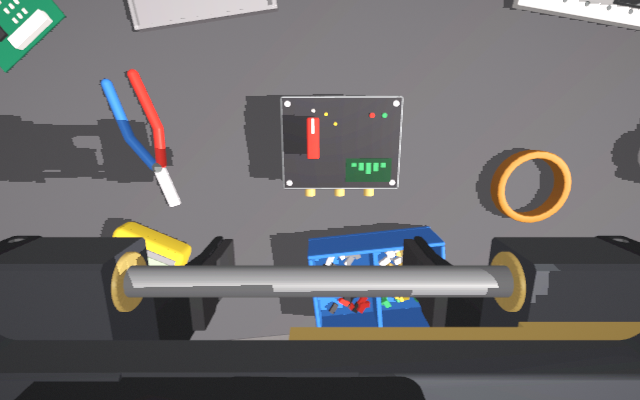

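```bash
cat >> h.py <<'E'
def yaw(q): 
    m=R.from_quat(q).as_matrix(); return np.degrees(np.arctan2(m[1,1],m[0,1]))  # azimuth of tool y
E
python3 - <<'E'
from h import *
s=r.read_state();print(np.abs(s['joint_vel']).max(),s['ee_pos'],yaw(s['eef_rot']))
im=save('wrist','w2')
cv2.imwrite('pics/w2c.png',cv2.resize(im[85:205,270:420,::-1],(750,600),interpolation=cv2.INTER_CUBIC))
i=im.astype(int);m=((i[:,:,0]>130)&(i[:,:,1]<90)&(i[:,:,2]<90));m[:, :280]=0;m[:,350:]=0;m[:100]=0;m[200:]=0
ys,xs=np.nonzero(m);print(ys.min(),ys.max(),xs.min(),xs.max(),ys.mean(),xs.mean())
print(px2w('wrist',ys.min(),xs.mean(),.09,s),px2w('wrist',ys.max(),xs.mean(),.09,s))
for p in [(97,282),(97,402),(188,400),(188,282)]: print(px2w('wrist',*p,.056,s).round(4))
E
```

```text
0.051471885083544715 [ 0.72594579 -0.15486633  0.28599714] 83.66343722520953
118 159 303 316 137.33116883116884 307.8376623376623
[ 0.65710386 -0.15644531  0.09      ] [ 0.69606317 -0.16103562  0.09      ]
[ 0.633  -0.1816  0.056 ]
[ 0.6467 -0.0574  0.056 ]
[ 0.7431 -0.0641  0.056 ]
[ 0.7287 -0.1948  0.056 ]
```

View pics/w2c.png

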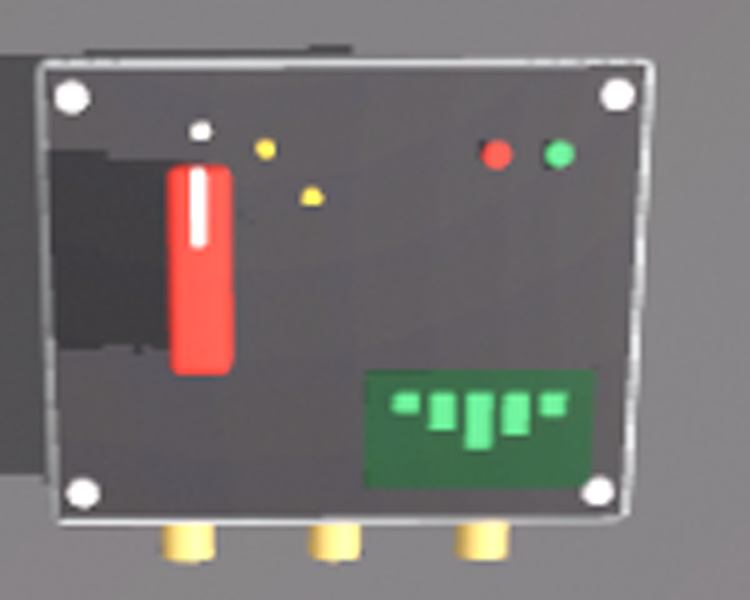

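```bash
python3 -m pendant '[{"translation":[-1.2,0,-3],"angular":[0,0,0],"hand":1},{"translation":[-1.2,0,-3],"angular":[0,0,0],"hand":1},{"translation":[-1.2,-0.1,-3],"angular":[0,0,0],"hand":1},{"translation":[-1.3,0,-3],"angular":[0,0,0],"hand":1},{"translation":[0,0,-1.5],"angular":[0,0,0],"hand":1},{"translation":[0,0,0],"angular":[0,0,0],"hand":1},{"translation":[0,0,0],"angular":[0,0,0],"hand":1}]'
python3 - <<'E'
from h import *
s=r.read_state();print(s['ee_pos'],yaw(s['eef_rot']))
im=save('wrist','w3')
im=save('side','s3');cv2.imwrite('pics/s3c.png',cv2.resize(im[130:270,310:450,::-1],(600,600),interpolation=cv2.INTER_CUBIC))
E
```

```text
time: 3.75
ee_pos: [0.6766, -0.1596, 0.154]
eef_rot: [0.041, 0.705, -0.041, 0.707]
ft_force: [0.7, 0.7, 0.9]
width: 0.0864
[ 0.67660097 -0.15958025  0.15402284] 83.328817134189
```

View pics/w3.png

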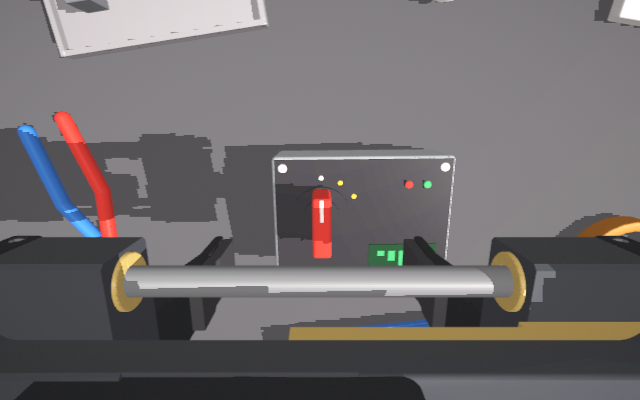

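View pics/s3c.png

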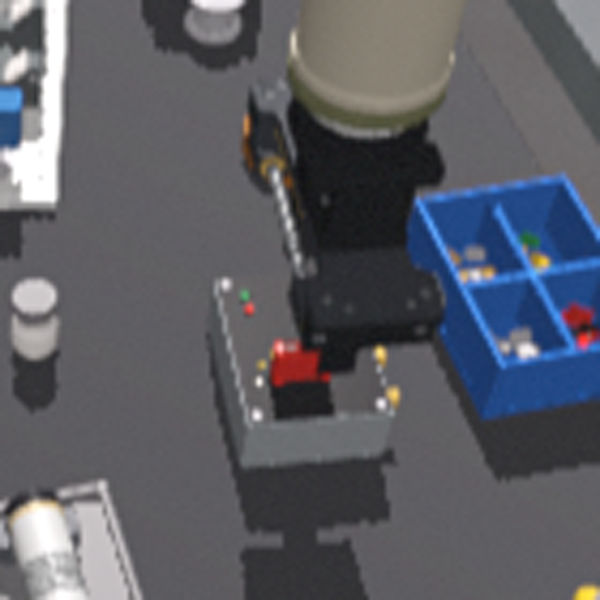

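Run:
```python
from h import *
s=r.read_state();print(s['ee_pos'],yaw(s['eef_rot']),s['ft_force'])
im=save('wrist','w4')
cv2.imwrite('pics/w4c.png',cv2.resize(im[170:270,270:370,::-1],(600,600),interpolation=cv2.INTER_CUBIC))
for p in [(189,321.5),(257,322.5)]: print(px2w('wrist',*p,.09,s).round(4))
for y in (-.150,-.156,-.16): print(y,w2px('wrist',(.6766,y,.09),s))
g=np.array(s['ee_pos']); print('tcp col',w2px('wrist',g,s))
```

```text
[ 0.67707335 -0.15905001  0.15454   ] 83.37475093586109 [ 0.09405036 -0.40068076 -0.51459628]
[ 0.6519 -0.1537  0.09  ]
[ 0.6966 -0.1581  0.09  ]
-0.15 (np.float64(226.43340797318035), np.float64(331.6485752445146))
-0.156 (np.float64(227.46403248036665), np.float64(322.2135088739712))
-0.16 (np.float64(228.1501530901926), np.float64(315.9322750717807))
tcp col (np.float64(274.91968153929747), np.float64(317.2005299020639))
```

View pics/w4c.png

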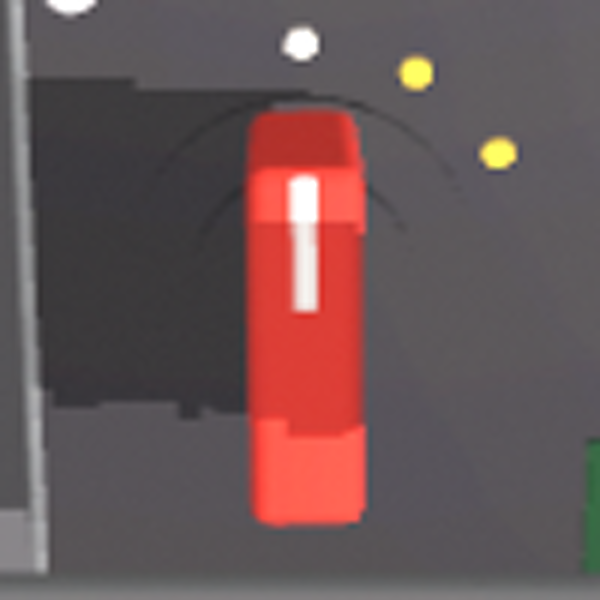

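```bash
python3 -m pendant '[{"translation":[0,0.3,-1.5],"angular":[0,0,0],"hand":1},{"translation":[0,0,-1.5],"angular":[0,0,0],"hand":1},{"translation":[0,0,-1.5],"angular":[0,0,0],"hand":1},{"translation":[0,0,-1.5],"angular":[0,0,0],"hand":1},{"translation":[0,0,-0.7],"angular":[0,0,0],"hand":1},{"translation":[0,0,0],"angular":[0,0,0],"hand":1},{"translation":[0,0,0],"angular":[0,0,0],"hand":1},{"translation":[0,0,0],"angular":[0,0,0],"hand":1}]'
python3 - <<'E'
from h import *
s=r.read_state();print(s['ee_pos'],yaw(s['eef_rot']),s['ft_force'])
E
```

```text
time: 4.7
ee_pos: [0.6763, -0.156, 0.0864]
eef_rot: [0.041, 0.705, -0.041, 0.706]
ft_force: [0.1, -0.8, -0.4]
width: 0.0868
[ 0.67633562 -0.15602343  0.0864382 ] 83.39172513004478 [ 0.09509861 -0.8498886  -0.40456513]
```

```bash
python3 -m pendant '[{"translation":[0,0,0],"angular":[0,0,0],"hand":-1},{"translation":[0,0,0],"angular":[0,0,0],"hand":-1},{"translation":[0,0,0],"angular":[0,0,0],"hand":-1},{"translation":[0,0,0],"angular":[0,0,0],"hand":-1},{"translation":[0,0,0],"angular":[0,0,0],"hand":-1},{"translation":[0,0,0],"angular":[0,0,0],"hand":-1},{"translation":[0,0,0],"angular":[0,0,0],"hand":-1},{"translation":[0,0,0],"angular":[0,0,0],"hand":-1},{"translation":[0,0,0],"angular":[0,0,0],"hand":-1},{"translation":[0,0,0],"angular":[0,0,0],"hand":-1}]' 30
python3 - <<'E'
from h import *
s=r.read_state();print(s['ee_pos'],yaw(s['eef_rot']),s['ft_force'],s['torque'],s['width'])
E
```

```text
time: 5.7
ee_pos: [0.6758, -0.156, 0.0856]
eef_rot: [0.041, 0.706, -0.041, 0.706]
ft_force: [0.6, 0.4, -0.6]
width: 0.0149
[ 0.67582785 -0.15602097  0.08558482] 83.39436001367964 [ 0.62639477  0.41552585 -0.59455632] [ 0.09895171 -0.12775664 -0.00993027] 0.014913884048361229
```

```bash
python3 -m pendant '[{"translation":[0,0,0],"angular":[0,0,0],"hand":-1},{"translation":[0,0,0],"angular":[0,0,0],"hand":-1},{"translation":[0,0,0],"angular":[0,0,0],"hand":-1},{"translation":[0,0,0],"angular":[0,0,-5],"hand":-1},{"translation":[0,0,0],"angular":[0,0,-5],"hand":-1},{"translation":[0,0,0],"angular":[0,0,-5],"hand":-1},{"translation":[0,0,0],"angular":[0,0,0],"hand":-1}]' 30
python3 - <<'E'
from h import *
s=r.read_state();print(s['ee_pos'],yaw(s['eef_rot']),s['ft_force'],s['torque'],s['width'])
E
```

```text
time: 6.4
ee_pos: [0.6757, -0.1572, 0.0856]
eef_rot: [0.133, 0.694, -0.134, 0.694]
ft_force: [-1.5, -4.7, 0.5]
width: 0.0118
[ 0.67566526 -0.15715841  0.08561436] 68.16777216246761 [-1.49719767 -4.66951322  0.50864659] [-1.13134516  0.04472932  0.01520748] 0.011785121531796556
```

```bash
python3 -m pendant '[{"translation":[0,0,0],"angular":[0,0,-5],"hand":-1},{"translation":[0,0,0],"angular":[0,0,-5],"hand":-1},{"translation":[0,0,0],"angular":[0,0,-5],"hand":-1},{"translation":[0,0,0],"angular":[0,0,-5],"hand":-1},{"translation":[0,0,0],"angular":[0,0,-5],"hand":-1},{"translation":[0,0,0],"angular":[0,0,-5],"hand":-1},{"translation":[0,0,0],"angular":[0,0,-5],"hand":-1},{"translation":[0,0,0],"angular":[0,0,-5],"hand":-1},{"translation":[0,0,0],"angular":[0,0,0],"hand":-1}]'
python3 - <<'E'
from h import *
s=r.read_state();print(s['ee_pos'],yaw(s['eef_rot']),s['ft_force'],s['torque'],s['width'])
E
```

```text
time: 7.3
ee_pos: [0.6757, -0.1571, 0.0856]
eef_rot: [0.363, 0.606, -0.364, 0.607]
ft_force: [-1.1, -5.1, -0.3]
width: 0.0116
[ 0.67569614 -0.15710756  0.0855789 ] 28.179702460413502 [-1.1049512  -5.13313479 -0.34461452] [-1.17658198 -0.02374118  0.09012064] 0.011619049560573429
```

```bash
python3 -m pendant '[{"translation":[0,0,0],"angular":[0,0,-3],"hand":-1},{"translation":[0,0,0],"angular":[0,0,-3],"hand":-1},{"translation":[0,0,0],"angular":[0,0,-2],"hand":-1},{"translation":[0,0,0],"angular":[0,0,0],"hand":-1}]'
python3 - <<'E'
from h import *
s=r.read_state();print(s['ee_pos'],yaw(s['eef_rot']),s['ft_force'],s['torque'],s['width'],np.round(s['joint_positions'],2))
E
```

```text
time: 7.7
ee_pos: [0.6757, -0.157, 0.0856]
eef_rot: [0.403, 0.58, -0.404, 0.581]
ft_force: [-0.8, -5.2, -0.0]
width: 0.0122
[ 0.67566211 -0.15702054  0.08556801] 20.33757224015622 [-0.84365703 -5.23878728 -0.00848822] [-1.22253132  0.1301703   0.68241508] 0.01216754462234157 [ 0.49  0.65 -0.47  1.41  0.31  1.16  0.33]
```

The torque about z jumped from 0.09 to 0.68 N m, so the knob is at its stop. I'll release it now.

```bash
python3 -m pendant '[{"translation":[0,0,0],"angular":[0,0,0],"hand":1},{"translation":[0,0,0],"angular":[0,0,0],"hand":1},{"translation":[0,0,0],"angular":[0,0,0],"hand":1},{"translation":[0,0,0],"angular":[0,0,0],"hand":1},{"translation":[0,0,0],"angular":[0,0,0],"hand":1},{"translation":[0,0,0],"angular":[0,0,0],"hand":1},{"translation":[0,0,0],"angular":[0,0,0],"hand":1},{"translation":[0,0,0],"angular":[0,0,0],"hand":1},{"translation":[0,0,0],"angular":[0,0,0],"hand":1},{"translation":[0,0,2],"angular":[0,0,0],"hand":1},{"translation":[0,0,4],"angular":[0,0,0],"hand":1},{"translation":[0,0,4],"angular":[0,0,0],"hand":1},{"translation":[0,0,4],"angular":[0,0,0],"hand":1},{"translation":[0,0,3],"angular":[0,0,0],"hand":1},{"translation":[0,0,0],"angular":[0,0,0],"hand":1}]'
python3 - <<'E'
from h import *
s=r.read_state();print(s['ee_pos'],yaw(s['eef_rot']),s['ft_force'],s['width'])
save('wrist','w5')
for n,z in [('lens',.038),('lens_glass',.038)]:
  for d in r.mark_of('wrist',n): print(n,np.round(d['point'],1),d['confidence'],px2w('wrist',*d['point'],z,s).round(4))
E
```

```text
time: 9.2
ee_pos: [0.6776, -0.1559, 0.2612]
eef_rot: [0.405, 0.578, -0.402, 0.583]
ft_force: [1.7, 0.7, 0.5]
width: 0.087
[ 0.67756616 -0.15591742  0.26118411] 20.38932252821547 [1.67727829 0.66571904 0.49693774] 0.08701124114173028
lens [39.2  8.9] 0.68 [ 0.3483 -0.127   0.038 ]
lens_glass [75.4 29.5] 0.71 [ 0.3717 -0.1536  0.038 ]
lens_glass [163.9 128.2] 0.57 [ 0.4827 -0.2068  0.038 ]
```

View pics/w5.png

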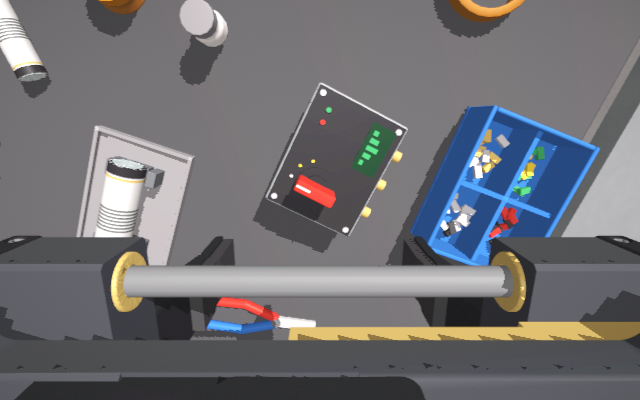

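The picture shows the knob wing at (315,191), parallel to the amp's short side again, so it has sprung back. Next I'll move over to look at the lens.

```bash
python3 -m pendant '[{"translation":[-3.25,-3.05,0],"angular":[0,0,-3.6],"hand":1},{"translation":[-3.25,-3.05,0],"angular":[0,0,-3.6],"hand":1},{"translation":[-3.25,-3.05,0],"angular":[0,0,-3.6],"hand":1},{"translation":[-3.25,-3.05,0],"angular":[0,0,-3.6],"hand":1},{"translation":[-3.25,-3.05,0],"angular":[0,0,-3.6],"hand":1},{"translation":[-3.25,-3.05,0],"angular":[0,0,-3.6],"hand":1},{"translation":[0,0,0],"angular":[0,0,0],"hand":1},{"translation":[0,0,0],"angular":[0,0,0],"hand":1},{"translation":[0,0,0],"angular":[0,0,0],"hand":1}]'
python3 - <<'E'
from h import *
s=r.read_state();print(s['ee_pos'],yaw(s['eef_rot']),s['ft_force'],np.round(s['joint_positions'],2))
im=save('wrist','w6')
for n,z in [('lens',.038),('lens_glass',.038),('tray',0)]:
  for d in r.mark_of('wrist',n): print(n,np.round(d['point'],1),d['confidence'],px2w('wrist',*d['point'],z,s).round(4))
E
```

```text
time: 10.25
ee_pos: [0.4814, -0.3377, 0.2547]
eef_rot: [0.505, 0.496, -0.504, 0.495]
ft_force: [-0.7, -0.0, -0.7]
width: 0.0867
[ 0.4814416  -0.33769064  0.25466461] -1.0831636553170323 [-0.66805175 -0.04746543 -0.66851678] [ 0.85  0.27 -0.39  1.54  0.1   1.35  0.44]
lens [115.9 318.5] 0.71 [ 0.4843 -0.2662  0.038 ]
lens_glass [ 51.2 314.9] 0.79 [ 0.4818 -0.2054  0.038 ]
lens_glass [  5.7 189.8] 0.67 [ 0.3648 -0.1637  0.038 ]
```

View pics/w6.png

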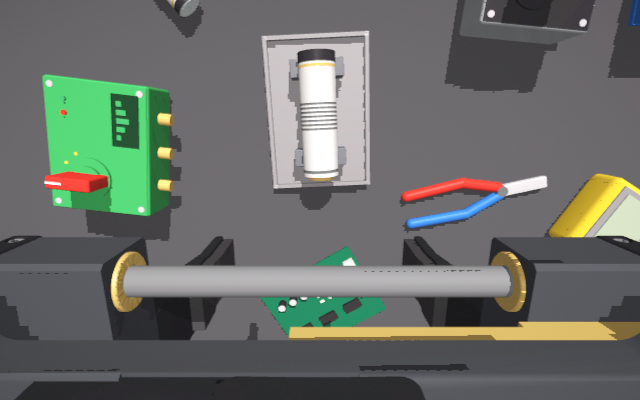

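Run:
```python
from h import *
im=cv2.imread('pics/w6.png')
cv2.imwrite('pics/w6c.png',cv2.resize(im[30:200,255:385],(612,800),interpolation=cv2.INTER_CUBIC)[:600] if 0 else cv2.resize(im[40:190,260:380],(480,600),interpolation=cv2.INTER_CUBIC))
```

```text
(no output)
```

View pics/w6c.png

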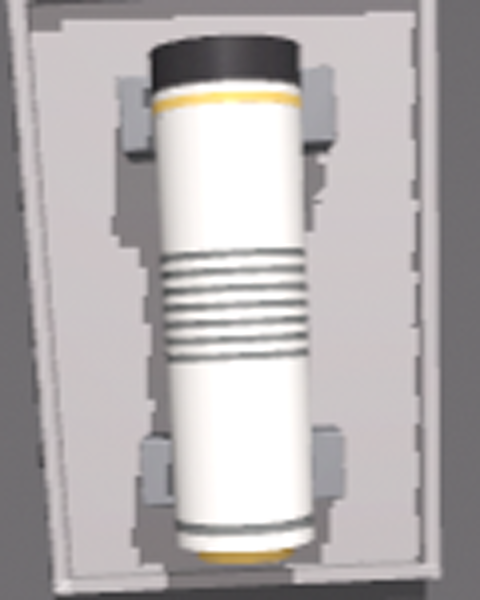

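Run:
```python
from h import *
s=r.read_state()
P=[px2w('wrist',rw,(a+b)/2,.038,s) for rw,a,b in [(62.5,298.25,335.5),(116.25,301,337),(167.5,304,338.5)]]
for p in P: print(p.round(4))
d=P[0]-P[2]; print('axis az',np.degrees(np.arctan2(d[1],d[0])))
print('band z.056',px2w('wrist',116.25,319,.056,s))
# end predictions
for y in (-.262,-.266,-.270):
  print(y,[np.round(w2px('wrist',q,s),1) for q in [(P[1][0],y+.06,.056),(P[1][0],y,.056),(P[1][0],y-.06,.056)]])
```

```text
[ 0.4838 -0.216   0.038 ]
[ 0.485  -0.2669  0.038 ]
[ 0.4865 -0.3194  0.038 ]
axis az 91.4906425230664
band z.056 [ 0.48498204 -0.26701738  0.056     ]
-0.262 [array([ 43. , 317.8]), array([110.9, 319. ]), array([172.6, 320. ])]
-0.266 [array([ 47.7, 317.9]), array([115.2, 319. ]), array([176.6, 320. ])]
-0.27 [array([ 52.4, 318. ]), array([119.4, 319.1]), array([180.5, 320.1])]
```

```bash
python3 -m pendant '[{"translation":[0.1,1.8,-3],"angular":[0,0,1.2],"hand":1},{"translation":[0.1,1.8,-3],"angular":[0,0,1.2],"hand":1},{"translation":[0.1,1.8,-3],"angular":[0,0,0],"hand":1},{"translation":[0.1,1.7,-3],"angular":[0,0,0],"hand":1},{"translation":[0,0,0],"angular":[0,0,0],"hand":1},{"translation":[0,0,0],"angular":[0,0,0],"hand":1}]'
python3 - <<'E'
from h import *
s=r.read_state();print(s['ee_pos'],yaw(s['eef_rot']),s['ft_force'])
im=save('wrist','w7')
for q in [(.485,-.267,.056),(.4837,-.207,.056),(.4665,-.22,.038),(.5025,-.22,.038)]: print(np.round(w2px('wrist',q,s),1))
E
```

```text
time: 11.05
ee_pos: [0.4852, -0.268, 0.1361]
eef_rot: [0.494, 0.506, -0.494, 0.505]
ft_force: [1.5, -0.1, 0.7]
width: 0.087
[ 0.48517669 -0.26803409  0.1361004 ] 1.2667154666212186 [ 1.50200332 -0.12259369  0.67990905]
[222.  315.9]
[131.5 315.9]
[149.  290.9]
[150.2 342.8]
```

View pics/w7.png

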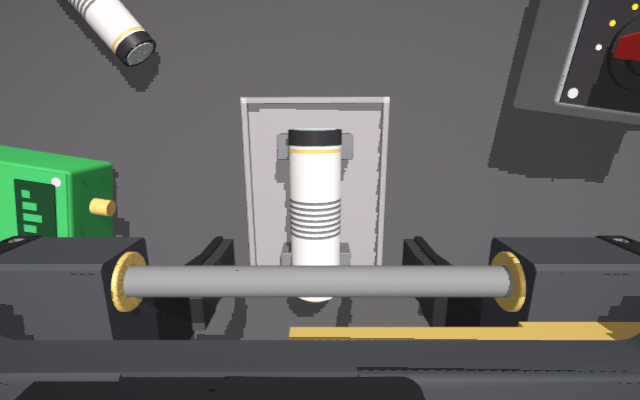

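```bash
python3 -m pendant '[{"translation":[0,0.25,-2],"angular":[0,0,0],"hand":1},{"translation":[0,0,-2],"angular":[0,0,0],"hand":1},{"translation":[0,0,-2],"angular":[0,0,0],"hand":1},{"translation":[0,0,-1.5],"angular":[0,0,0],"hand":1},{"translation":[0,0,-1.0],"angular":[0,0,0],"hand":1},{"translation":[0,0,-0.6],"angular":[0,0,0],"hand":1},{"translation":[0,0,0],"angular":[0,0,0],"hand":1},{"translation":[0,0,0],"angular":[0,0,0],"hand":1}]'
python3 - <<'E'
from h import *
s=r.read_state();print(s['ee_pos'],yaw(s['eef_rot']),s['ft_force'])
save('wrist','w8')
E
```

```text
time: 11.9
ee_pos: [0.4853, -0.2657, 0.0452]
eef_rot: [0.495, 0.505, -0.495, 0.505]
ft_force: [0.3, 0.3, -0.3]
width: 0.0871
[ 0.48525092 -0.26574838  0.04522796] 1.1890645802356203 [ 0.34144425  0.3175712  -0.31611694]
```

View pics/w8.png

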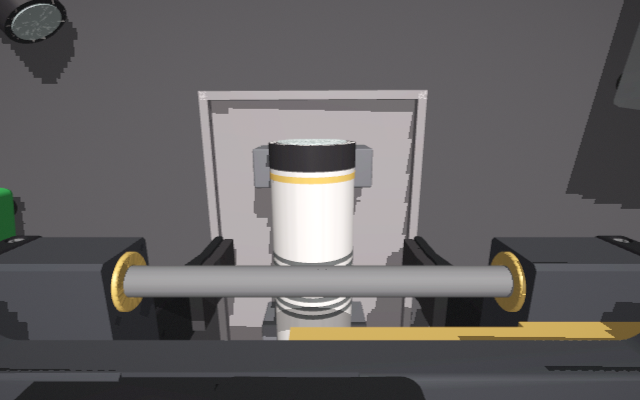

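```bash
python3 -m pendant '[{"translation":[-0.1,0,0],"angular":[0,0,0],"hand":-1},{"translation":[0,0,0],"angular":[0,0,0],"hand":-1},{"translation":[0,0,0],"angular":[0,0,0],"hand":-1},{"translation":[0,0,0],"angular":[0,0,0],"hand":-1},{"translation":[0,0,0],"angular":[0,0,0],"hand":-1},{"translation":[0,0,0],"angular":[0,0,0],"hand":-1},{"translation":[0,0,0],"angular":[0,0,0],"hand":-1},{"translation":[0,0,0],"angular":[0,0,0],"hand":-1},{"translation":[0,0,0],"angular":[0,0,0],"hand":-1},{"translation":[0,0,0],"angular":[0,0,0],"hand":-1},{"translation":[0,0,0],"angular":[0,0,0],"hand":-1}]' 30
python3 - <<'E'
from h import *
s=r.read_state();print(s['ee_pos'],yaw(s['eef_rot']),s['ft_force'],s['width'])
E
```

```text
time: 13.05
ee_pos: [0.4838, -0.2655, 0.0445]
eef_rot: [0.495, 0.505, -0.495, 0.505]
ft_force: [1.0, 0.8, -0.6]
width: 0.0351
[ 0.48381013 -0.26550154  0.04454662] 1.197170738044259 [ 0.95308206  0.7590849  -0.60521063] 0.03506290328074792
```

```bash
python3 -m pendant '[{"translation":[0,0,1],"angular":[0,0,0],"hand":-1},{"translation":[0,0,2],"angular":[0,0,0],"hand":-1},{"translation":[0,0,3],"angular":[0,0,0],"hand":-1},{"translation":[0,0,3.5],"angular":[0,0,0],"hand":-1},{"translation":[0,1,3.5],"angular":[0,0,0],"hand":-1},{"translation":[0,2,3.5],"angular":[0,0,-2],"hand":-1},{"translation":[0,3.3,2],"angular":[0,0,-2],"hand":-1},{"translation":[0,3.3,0],"angular":[0,0,-2],"hand":-1},{"translation":[0.2,3.3,0],"angular":[0,0,-2],"hand":-1},{"translation":[0.2,3.3,0],"angular":[0,0,-2],"hand":-1},{"translation":[0.2,3.3,0],"angular":[0,0,-2],"hand":-1},{"translation":[0.2,3.3,0],"angular":[0,0,-2],"hand":-1},{"translation":[0.2,3.3,0],"angular":[0,0,-2.2],"hand":-1},{"translation":[0.2,3.3,0],"angular":[0,0,0],"hand":-1},{"translation":[0.2,3.3,0],"angular":[0,0,0],"hand":-1},{"translation":[0.2,3.3,0],"angular":[0,0,0],"hand":-1},{"translation":[0,0,0],"angular":[0,0,0],"hand":-1},{"translation":[0,0,0],"angular":[0,0,0],"hand":-1},{"translation":[0,0,0],"angular":[0,0,0],"hand":-1}]'
python3 - <<'E'
from h import *
s=r.read_state();print(s['ee_pos'],yaw(s['eef_rot']),s['ft_force'],s['width'],np.round(s['joint_positions'],2))
save('wrist','w9')
for n,z in [('lens',.25),('lens_glass',.25),('seat',.062),('rail',0)]:
  for d in r.mark_of('wrist',n): print(n,np.round(d['point'],1),d['confidence'],px2w('wrist',*d['point'],z,s).round(4))
E
```

```text
time: 14.95
ee_pos: [0.4998, 0.0934, 0.2297]
eef_rot: [-0.561, -0.43, 0.561, -0.43]
ft_force: [1.1, -1.0, -1.5]
width: 0.0354
[0.49982285 0.09338118 0.22974753] -15.07266850022097 [ 1.09401657 -1.03160925 -1.53337775] 0.035442301850848894 [ 0.38  0.15 -0.71  1.76  0.1   1.27 -0.61]
lens [272.7 318.5] 0.85 [0.5044 0.1052 0.25  ]
lens [ 31.6 329.3] 0.71 [0.5294 0.1852 0.25  ]
lens_glass [141.3 316.4] 0.61 [0.5165 0.1531 0.25  ]
seat [ 11.1 336.6] 0.58 [0.5554 0.2375 0.062 ]
rail [ 28.5 330. ] 0.8 [0.5526 0.2398 0.    ]
```

View pics/w9.png

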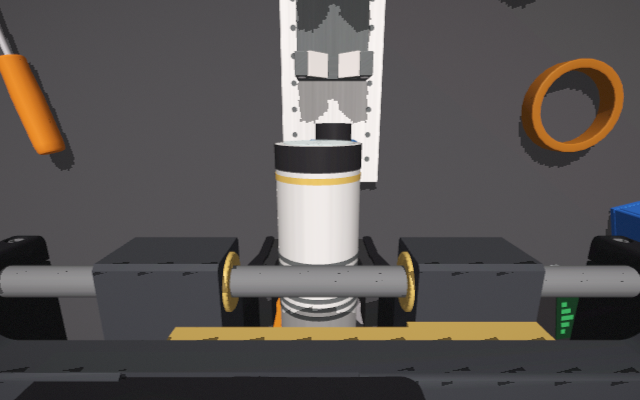

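```bash
python3 -m pendant '[{"translation":[0.8,2,0],"angular":[0,0,0],"hand":-1},{"translation":[0.8,2,0],"angular":[0,0,0],"hand":-1},{"translation":[0.8,2,0],"angular":[0,0,0],"hand":-1},{"translation":[0,0,0],"angular":[0,0,0],"hand":-1},{"translation":[0,0,0],"angular":[0,0,0],"hand":-1},{"translation":[0,0,0],"angular":[0,0,0],"hand":-1}]'
python3 - <<'E'
from h import *
s=r.read_state();print(s['ee_pos'],yaw(s['eef_rot']),s['ft_force'],s['width'])
im=save('wrist','w10')
for n,z in [('seat',.062),('rail',0),('vface_a',0),('vface_b',0)]:
  for d in r.mark_of('wrist',n): print(n,np.round(d['point'],1),d['confidence'],px2w('wrist',*d['point'],z,s).round(4))
cv2.imwrite('pics/w10c.png',cv2.resize(im[0:150,250:420,::-1],(680,600),interpolation=cv2.INTER_CUBIC))
E
```

```text
time: 15.8
ee_pos: [0.5238, 0.1533, 0.2294]
eef_rot: [-0.561, -0.43, 0.561, -0.43]
ft_force: [0.8, 0.1, -1.4]
width: 0.0353
[0.52377554 0.15334298 0.22944633] -15.074079165460054 [ 0.76170743  0.07869948 -1.40385905] 0.03531765650627928
seat [ 93.  326.8] 0.95 [0.5556 0.2382 0.062 ]
rail [ 95.5 319.9] 0.91 [0.5506 0.2413 0.    ]
```

View pics/w10c.png

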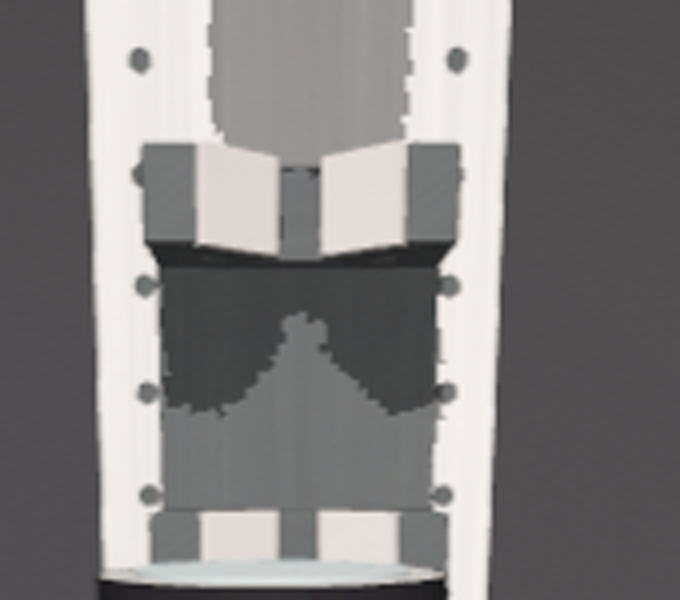

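View pics/w10.png

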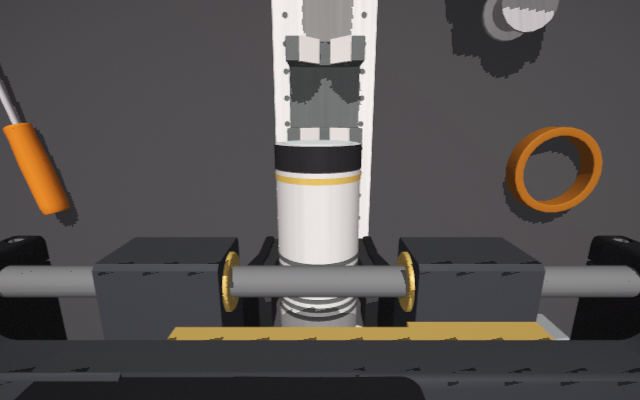

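Run:
```python
from h import *
s=r.read_state()
pts=[((35.75,285.75),(48,34)),((35.75,365.25),(48,-34)),((60,286.5),(28,34)),((60,365),(28,-34)),((128,288),(-28,34)),((128,362),(-28,-34))]
W=np.array([px2w('wrist',*p,.056,s)[:2] for p,_ in pts]); L=np.array([l for _,l in pts])/1000.
print(W.round(4))
Wc=W-W.mean(0);Lc=L-L.mean(0)
a=np.arctan2((Lc[:,0]*Wc[:,1]-Lc[:,1]*Wc[:,0]).sum(),(Lc*Wc).sum())
Rm=np.array([[np.cos(a),-np.sin(a)],[np.sin(a),np.cos(a)]]); sc=np.linalg.norm(Wc)/np.linalg.norm(Lc)
t=W.mean(0)-Rm@L.mean(0); print('seat',t,np.degrees(a),sc); print(((W-(L@Rm.T+t))*1000).round(1))
print('shift needed cm',(t-np.array(s['ee_pos'][:2]))*100, 'tool z dir', R.from_quat(s['eef_rot']).as_matrix()[:,2])
# lens in view: predicted glass edge rows given lens mid at grasp
ax=-R.from_quat(s['eef_rot']).as_matrix()[:,2]; g=np.array(s['ee_pos'])+[0,0,-.006]
for e in (.056,.058,.06,.062,.064): print(e,w2px('wrist',g+ax*e+[0,0,.018],s))
for y in (-.018,.018): print(w2px('wrist',g+ax*.055+R.from_quat(s['eef_rot']).as_matrix()[:,1]*y,s))
```

```text
[[0.5341 0.2926]
 [0.5989 0.2752]
 [0.5293 0.2742]
 [0.5944 0.2568]
 [0.5146 0.2192]
 [0.5791 0.202 ]]
seat [0.55424554 0.23788902] 74.96346634986539 0.994268071988903
[[ 0.2 -0.5]
 [-0.6 -0.2]
 [ 0.6  0.5]
 [ 0.1  0.7]
 [ 0.4 -0.4]
 [-0.8 -0.1]]
shift needed cm [3.04003151 8.40103604] tool z dir [-2.59680335e-01 -9.65694598e-01  2.57996553e-04]
0.056 (np.float64(156.12483604487426), np.float64(314.93825976451853))
0.058 (np.float64(150.70866775953408), np.float64(314.93077622350586))
0.06 (np.float64(145.2481278525434), np.float64(314.92323137404924))
0.062 (np.float64(139.74266881355598), np.float64(314.9156244596512))
0.064 (np.float64(134.1917340872365), np.float64(314.90795471131753))
(np.float64(153.7483504267524), np.float64(272.96306868272103))
(np.float64(153.8339984699129), np.float64(357.65959914519254))
```

```bash
python3 -m pendant '[{"translation":[0.7,2.1,0],"angular":[0,0,0],"hand":-1},{"translation":[0.7,2.1,0],"angular":[0,0,0],"hand":-1},{"translation":[0.7,2.1,0],"angular":[0,0,0],"hand":-1},{"translation":[0.77,2.2,0],"angular":[0,0,0],"hand":-1},{"translation":[0,0,-2],"angular":[0,0,0],"hand":-1},{"translation":[0,0,-2.5],"angular":[0,0,0],"hand":-1},{"translation":[0,0,-2.5],"angular":[0,0,0],"hand":-1},{"translation":[0,0,-2.5],"angular":[0,0,0],"hand":-1},{"translation":[0,0,-2.4],"angular":[0,0,0],"hand":-1},{"translation":[0,0,0],"angular":[0,0,0],"hand":-1},{"translation":[0,0,0],"angular":[0,0,0],"hand":-1}]'
python3 - <<'E'
from h import *
s=r.read_state();print(s['ee_pos'],yaw(s['eef_rot']),s['ft_force'],s['width'])
im=save('wrist','w11')
im=save('side','s11');cv2.imwrite('pics/s11c.png',cv2.resize(im[80:190,250:370,::-1],(654,600),interpolation=cv2.INTER_CUBIC))
im=save('top','t11');cv2.imwrite('pics/t11c.png',cv2.resize(im[140:240,150:290,::-1],(800,571),interpolation=cv2.INTER_CUBIC))
E
```

```text
time: 17.15
ee_pos: [0.5526, 0.2394, 0.1111]
eef_rot: [-0.561, -0.43, 0.561, -0.43]
ft_force: [0.2, 0.4, -1.1]
width: 0.0355
[0.55262513 0.23943096 0.11110578] -15.017510412774444 [ 0.18298201  0.42767889 -1.0569272 ] 0.035487054443339265
```

View pics/w11.png

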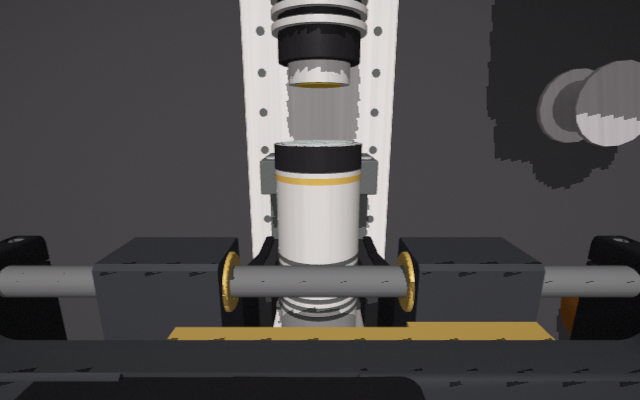

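View pics/s11c.png

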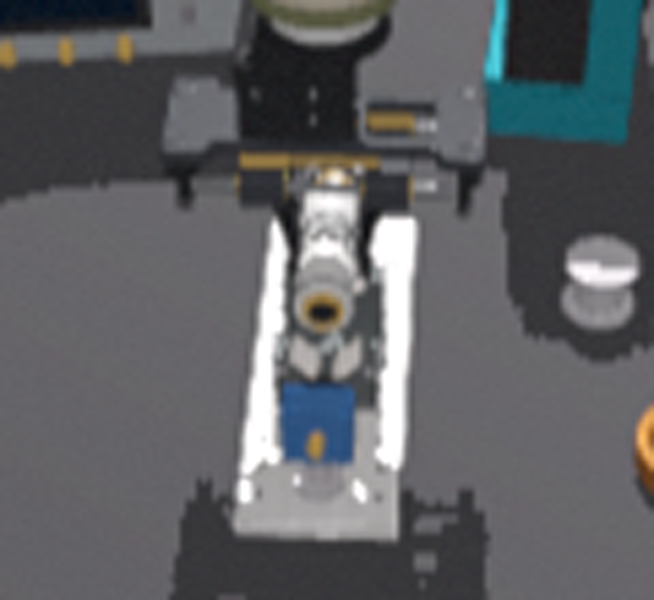

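View pics/t11c.png

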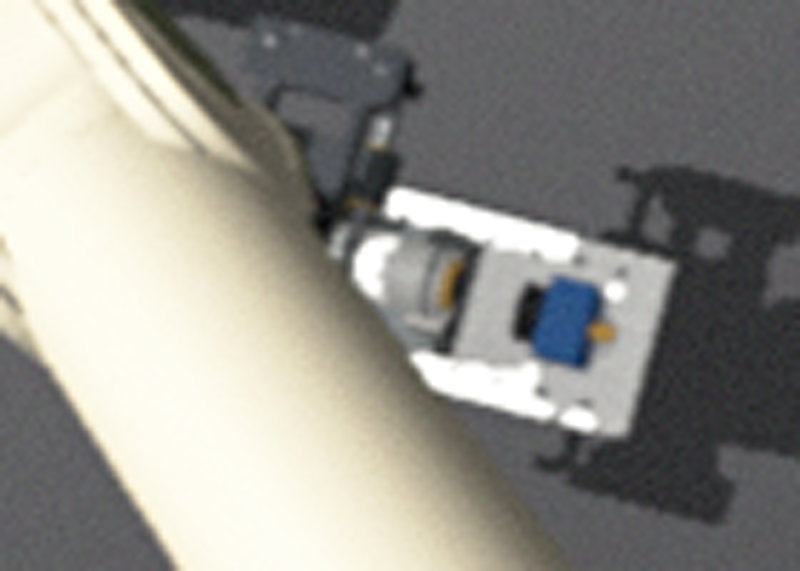

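Run:
```python
from h import *
s=r.read_state();print(s['ee_pos'],s['ft_force'])
im=cv2.imread('pics/w11.png');cv2.imwrite('pics/w11c.png',cv2.resize(im[130:230,230:410],(800,444),interpolation=cv2.INTER_CUBIC))
m=R.from_quat(s['eef_rot']).as_matrix();ax=-m[:,2];y=m[:,1];p=np.array(s['ee_pos']);p[2]=.056
for x in (28,48):
  for yy in (-34,34): print(x,yy,np.round(w2px('wrist',p+ax*x/1000+y*yy/1000,s),1))
for z in (.062,.075): p[2]=z; print('lamp',z,w2px('wrist',p+ax*.087,s))
```

```text
[0.55331192 0.23989212 0.11223356] [-0.44011605  0.64076005 -1.04252211]
28 -34 [191.1 258.2]
28 34 [191.2 373.5]
48 -34 [157.1 256.7]
48 34 [157.2 375. ]
lamp 0.062 (np.float64(84.18592192397935), np.float64(315.7383052025094))
lamp 0.075 (np.float64(81.60634584097303), np.float64(315.6081678857246))
```

View pics/w11c.png

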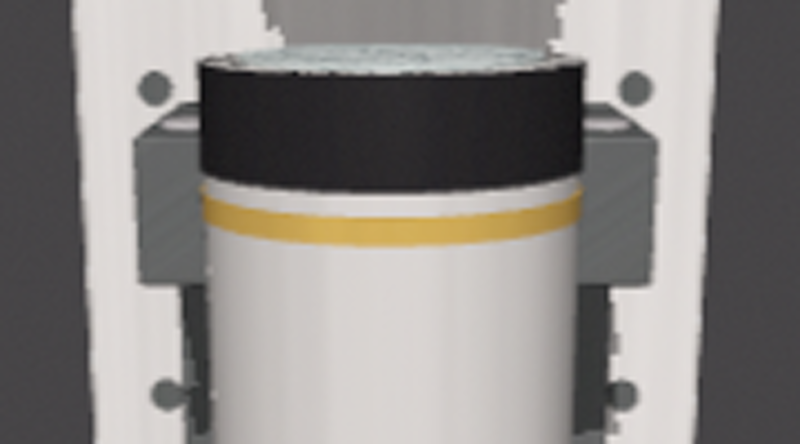

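```bash
python3 -m pendant '[{"translation":[0,-0.15,-1],"angular":[0,0,0],"hand":-1},{"translation":[0,0,-1],"angular":[0,0,0],"hand":-1},{"translation":[0,0,-0.7],"angular":[0,0,0],"hand":-1},{"translation":[0,0,-0.5],"angular":[0,0,0],"hand":-1},{"translation":[0,0,0],"angular":[0,0,0],"hand":-1},{"translation":[0,0,0],"angular":[0,0,0],"hand":-1}]'
python3 - <<'E'
from h import *
for k in range(4):
  s=r.read_state();print(np.round(s['ee_pos'],4),np.round(s['ft_force'],2)); r.camera('wrist')
E
```

```text
time: 17.9
ee_pos: [0.5525, 0.2381, 0.0785]
eef_rot: [-0.561, -0.43, 0.561, -0.43]
ft_force: [0.4, 0.4, -1.3]
width: 0.0353
[0.5525 0.2381 0.0785] [ 0.41  0.4  -1.33]
[0.5526 0.2382 0.0788] [ 0.92  0.28 -1.76]
[0.5527 0.2382 0.0789] [ 0.17 -0.55 -1.24]
[0.5527 0.2381 0.0789] [ 1.46 -0.18 -0.66]
```

```bash
python3 -m pendant '[{"translation":[0,0,-0.3],"angular":[0,0,0],"hand":-1},{"translation":[0,0,-0.2],"angular":[0,0,0],"hand":-1},{"translation":[0,0,-0.2],"angular":[0,0,0],"hand":-1},{"translation":[0,0,-0.1],"angular":[0,0,0],"hand":-1},{"translation":[0,0,0],"angular":[0,0,0],"hand":-1},{"translation":[0,0,0],"angular":[0,0,0],"hand":-1}]'
python3 - <<'E'
from h import *
s=r.read_state();print(np.round(s['ee_pos'],4),np.round(s['ft_force'],2),np.round(s['torque'],2))
E
```

```text
time: 18.7
ee_pos: [0.5525, 0.238, 0.0706]
eef_rot: [0.561, 0.43, -0.561, 0.43]
ft_force: [-0.1, -0.4, -0.9]
width: 0.0352
[0.5525 0.238  0.0706] [-0.06 -0.43 -0.87] [-0.02 -0.06  0.02]
```

```bash
python3 -m pendant '[{"translation":[0,0,-0.1],"angular":[0,0,0],"hand":-1},{"translation":[0,0,0],"angular":[0,0,0],"hand":-1},{"translation":[0,0,0],"angular":[0,0,0],"hand":-1}]'; python3 -m pendant '[{"translation":[0,0,-0.05],"angular":[0,0,0],"hand":-1},{"translation":[0,0,0],"angular":[0,0,0],"hand":-1},{"translation":[0,0,0],"angular":[0,0,0],"hand":-1}]'
```

```text
time: 19.0
ee_pos: [0.5525, 0.238, 0.0696]
eef_rot: [0.561, 0.43, -0.561, 0.43]
ft_force: [-0.6, -0.4, -1.1]
width: 0.0353
time: 19.3
ee_pos: [0.5525, 0.238, 0.0691]
eef_rot: [0.561, 0.43, -0.561, 0.43]
ft_force: [-1.4, -0.7, -1.3]
width: 0.0353
```

```bash
python3 -m pendant '[{"translation":[0,0,-0.05],"angular":[0,0,0],"hand":-1},{"translation":[0,0,0],"angular":[0,0,0],"hand":-1},{"translation":[0,0,0],"angular":[0,0,0],"hand":-1}]'; python3 -m pendant '[{"translation":[0,0,-0.05],"angular":[0,0,0],"hand":-1},{"translation":[0,0,0],"angular":[0,0,0],"hand":-1},{"translation":[0,0,0],"angular":[0,0,0],"hand":-1}]'
```

```text
time: 19.6
ee_pos: [0.5526, 0.238, 0.0687]
eef_rot: [0.561, 0.43, -0.561, 0.43]
ft_force: [-0.5, 1.3, -0.4]
width: 0.0352
time: 19.9
ee_pos: [0.5526, 0.238, 0.0686]
eef_rot: [0.561, 0.43, -0.561, 0.431]
ft_force: [-1.5, -1.2, 5.7]
width: 0.0353
```

```bash
python3 -m pendant '[{"translation":[0,0,-0.03],"angular":[0,0,0],"hand":-1},{"translation":[0,0,0],"angular":[0,0,0],"hand":-1},{"translation":[0,0,0],"angular":[0,0,0],"hand":-1}]'
python3 - <<'E'
from h import *
F=[]
for k in range(6):
  s=r.read_state();F.append(s['ft_force']+list(s['torque']) if isinstance(s['ft_force'],list) else np.r_[s['ft_force'],s['torque']]); im=save('wrist','w12')
print(np.round(F,2),np.mean(F,0).round(2),np.round(s['ee_pos'],4),yaw(s['eef_rot']))
cv2.imwrite('pics/w12c.png',cv2.resize(im[0:230,230:410,::-1],(470,600),interpolation=cv2.INTER_CUBIC))
im=save('side','s12');cv2.imwrite('pics/s12c.png',cv2.resize(im[80:190,250:370,::-1],(654,600),interpolation=cv2.INTER_CUBIC))
E
```

```text
time: 20.2
ee_pos: [0.5527, 0.2381, 0.0686]
eef_rot: [0.561, 0.43, -0.561, 0.431]
ft_force: [-2.5, -1.7, 7.9]
width: 0.0354
[[-2.49 -1.7   7.94 -0.41  0.6  -0.11]
 [-3.49 -3.18  8.37 -0.42  0.68 -0.08]
 [-2.69 -2.71  8.08 -0.49  0.59 -0.1 ]
 [-3.26 -1.22  8.27 -0.44  0.6  -0.13]
 [-3.11 -2.34  9.09 -0.47  0.61 -0.1 ]
 [-3.36 -1.13  7.3  -0.43  0.62 -0.15]] [-3.07 -2.05  8.18 -0.44  0.62 -0.11] [0.5526 0.2381 0.0685] -15.01001711034066
```

View pics/w12.png

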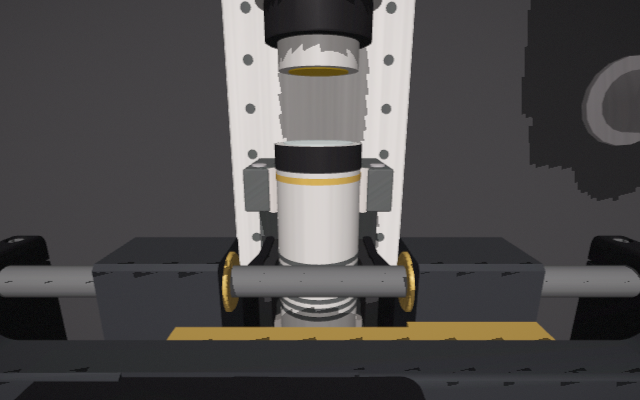

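View pics/s12c.png

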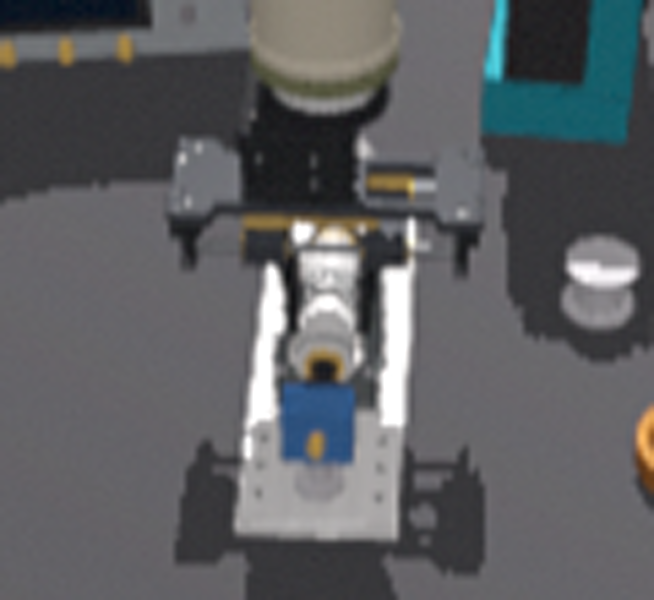

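```bash
python3 -m pendant '[{"translation":[-0.02,-0.01,-0.02],"angular":[0,0,0],"hand":-1},{"translation":[0,0,0],"angular":[0,0,0],"hand":-1},{"translation":[0,0,0],"angular":[0,0,0],"hand":-1},{"translation":[0,0,0],"angular":[0,0,0],"hand":-1}]'
python3 - <<'E'
from h import *
F=[]
for k in range(5):
  s=r.read_state();F.append(np.r_[s['ft_force'],s['torque']]); im=save('wrist','w13')
print(np.mean(F,0).round(2),np.round(s['ee_pos'],4),s['width'])
cv2.imwrite('pics/w13c.png',cv2.resize(im[130:230,230:410,::-1],(800,444),interpolation=cv2.INTER_CUBIC))
m=R.from_quat(s['eef_rot']).as_matrix();ax=-m[:,2];y=m[:,1];p=np.array(s['ee_pos']);p[2]=.056
for x in (28,48):
  for yy in (-34,34): print(x,yy,np.round(w2px('wrist',p+ax*x/1000+y*yy/1000,s),1))
p[2]=.062
print('glass top',w2px('wrist',p+ax*.06+[0,0,.018],s),'lamp',w2px('wrist',p+ax*.087,s))
E
```

```text
time: 20.95
ee_pos: [0.5527, 0.2381, 0.0686]
eef_rot: [0.561, 0.43, -0.561, 0.431]
ft_force: [-3.2, -1.4, 9.9]
width: 0.0353
[-3.24 -1.75  9.01 -0.45  0.57 -0.1 ] [0.5526 0.2381 0.0685] 0.035436423331254394
28 -34 [210.8 242.2]
28 34 [211.  388.7]
48 -34 [167.9 239.7]
48 34 [168.1 391.1]
glass top (np.float64(145.1187324857879), np.float64(314.9505529477948)) lamp (np.float64(73.58898936112834), np.float64(315.22280073187096))
```

View pics/w13c.png

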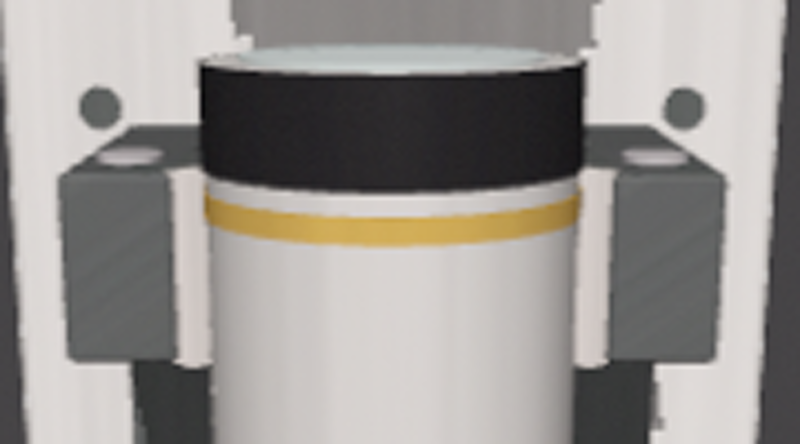

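```bash
python3 -m pendant '[{"translation":[-0.04,0,-0.01],"angular":[0,0,0],"hand":-1},{"translation":[0,0,0],"angular":[0,0,0],"hand":-1},{"translation":[0,0,0],"angular":[0,0,0],"hand":-1},{"translation":[0,0,0],"angular":[0,0,0],"hand":-1}]'
python3 - <<'E'
from h import *
F=[]
for k in range(8):
  s=r.read_state();F.append(np.r_[s['ft_force'],s['torque']]); im=r.camera('wrist')
print(np.mean(F,0).round(2),np.round(s['ee_pos'],4),s['width'],s['time'])
E
```

```text
time: 21.6
ee_pos: [0.5526, 0.2381, 0.0685]
eef_rot: [0.562, 0.43, -0.561, 0.431]
ft_force: [-0.7, -0.7, 7.8]
width: 0.0353
[-1.82 -1.25  8.23 -0.37  0.22 -0.1 ] [0.5526 0.2381 0.0685] 0.03505767837802543 21.95
```

```bash
python3 -m pendant '[{"translation":[-0.03,-0.01,-0.05],"angular":[0,0,0],"hand":-1},{"translation":[0,0,0],"angular":[0,0,0],"hand":-1},{"translation":[0,0,0],"angular":[0,0,0],"hand":-1},{"translation":[0,0,0],"angular":[0,0,0],"hand":-1}]'
python3 - <<'E'
from h import *
F=[]
for k in range(10):
  s=r.read_state();F.append(np.r_[s['ft_force'],s['torque']]); im=r.camera('top' if k==9 else 'wrist')
cv2.imwrite('pics/t14.png',im[:,:,::-1])
print(np.mean(F,0).round(2),np.mean(F[5:],0).round(2),np.round(s['ee_pos'],4),s['width'],s['time'])
E
```

```text
time: 22.4
ee_pos: [0.5526, 0.238, 0.0685]
eef_rot: [0.562, 0.43, -0.56, 0.431]
ft_force: [-1.7, -2.6, 11.8]
width: 0.0354
[-1.97 -1.69 11.56 -0.48  0.34 -0.12] [-1.99 -1.76 11.5  -0.47  0.35 -0.12] [0.5526 0.2381 0.0685] 0.035339872374478686 22.85
```

View pics/t14.png

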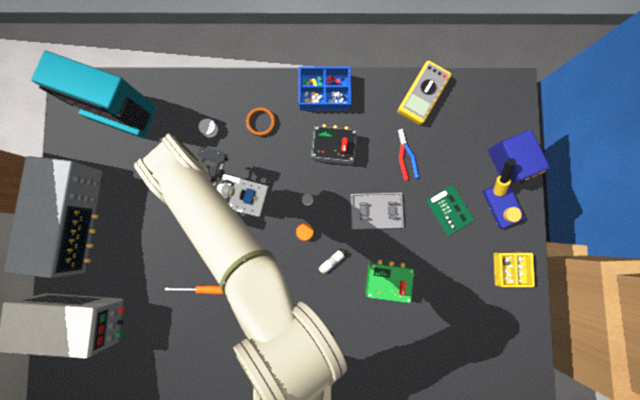

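The bystanders haven't moved, the tray is empty and the wing at (144,344) is at rest. I'll ease the press slightly towards 10 N.

```bash
python3 -m pendant '[{"translation":[0,0,0.02],"angular":[0,0,0],"hand":-1},{"translation":[0,0,0],"angular":[0,0,0],"hand":-1},{"translation":[0,0,0],"angular":[0,0,0],"hand":-1}]'
python3 - <<'E'
from h import *
F=[]
for k in range(8):
  s=r.read_state();F.append(np.r_[s['ft_force'],s['torque']]); im=r.camera('wrist')
f=np.mean(F,0);print(f.round(2),np.round(s['ee_pos'],4),s['width'],s['time'])
if 7.5<f[2]<12: r.close_job(); print('closed')
E
```

```text
time: 23.2
ee_pos: [0.5526, 0.2381, 0.0685]
eef_rot: [0.562, 0.43, -0.56, 0.431]
ft_force: [-0.9, -0.9, 10.2]
width: 0.0353
[-1.19 -1.24  9.6  -0.36  0.14 -0.13] [0.5526 0.2381 0.0685] 0.03519260506612607 23.55
the job is handed in; nothing more can be done
closed
```

The job is done and handed in at 23.6 s, with the lens seated in the V-block and still held pressed at about 10 N.

- **Zeroing:** With the V-block empty, I turned the grey amp's red knob clockwise through about 60° to its stop. The wrist torque jumped from 0.09 to 0.68 N m there. I then let go, and the pictures show it back at rest.
- **Seating:** I took the large lens from its tray and laid it in the V, glass end towards the lamp. It is centred to about 0.5 mm both along and across the V, and contact came at the expected height (TCP 68.5 mm).
- **Press:** The last reading was 9.6 N upward on the tool (about 11 N on the V with the lens's weight), with about 1 to 1.5 N sideways. That points to both faces sharing the load, though I had no direct reading for each face.
- **Bystanders:** The last top view shows nothing else on the bench has moved, apart from what the arm hides around the rail.

One disagreement: the first rough top-camera estimate put the seat about 5 mm from where the wrist camera did. I used the wrist view, after correcting it for a sideways offset of about 1 to 2 mm, and the height and forces at contact agreed with it.

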